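# Put the strays on the coffee counter back with their own kind

### The arm

A 7-joint arm with a two-finger parallel gripper is mounted at the origin on a cart in front of the work surface, level with it; the furniture and walls round the work are solid. World frame = base frame: x ahead of the robot, y to its left, z up, the work surface at z = 0. Lengths are in m, angles in rad, forces in N, time in s.
With the tool pointing down it reaches from about 0.35 to 0.9 m from the base axis. Payload 8.1 kg.
Tool frame: the origin (TCP) lies between the finger pads; the fingertips stand 11 mm ahead of it and the grasp point (between the pads) lies 8 mm behind it; z points along the fingers, y is the line along which they close (so a half turn about z gives the same grasp; the last joint's range is limited). The gripper opens to 92 mm and grips with 3 to 60 N. Pads are 19 mm wide; open, the fingers measure 130 mm over their backs; the gripper's body (75 mm by 190 mm) begins 47 mm behind the grasp point.
Start: joints at [1.121, 0.434, 0.025, 1.573, -0.012, 1.134, -0.075], TCP at [0.212, -0.588, 0.238] pointing down, gripper open.
Joint ranges: [-2.62, 2.62], [-0.44, 2.09], [-1.27, 1.32], [0.08, 2.57], [-1.32, 4.46], [0.12, 2], [-2.74, 2.74]. Speed limits (rad/s): [2.22, 2.22, 3.01, 3.01, 3.14, 3.14, 3.14].

### API

Orientations are given as a rotation vector (axis times angle).
In Python, from cell import observe, get_image, camera_params, sign_off gives the robot as it stands.
- The arm moves only by the shell command python3 -m pendant 'ROWS' [FORCE]. ROWS is JSON, one flat list of numbers, 7 for each row, row after row: the shift along the tool's x, y, z in m, then the turn, a rotation vector about the tool's x, y, z in rad, then the finger opening in m, from 0 to 0.0918. In form: [dx, dy, dz, rx, ry, rz, jaw, dx, dy, dz, rx, ry, rz, jaw, ...]. A call has 1 to 10 rows; each row shifts and turns the commanded pose from where the row before left it, along the tool's axes as they then stand; what a row does not reach is not made up. A row lasts 1/8 s, in which the tool goes at most 62.5 mm and 10.7 degrees, less where a joint would pass 70% of its speed; a pose out of reach is approached as far as the arm can. A call is refused whole if a number of a shift passes 0.0625 or a number of a turn 0.188, either way. A call with a gripper value outside its range is refused whole. The fingers move at their own pace and stop on an object; FORCE is the grip in N (left out, the last holds). Time passes only in rows, so rows that do not move let the fingers close. It gives the time, the measured TCP pose, the force, the opening and the grip force at its end, in the units of the state.
- observe(): the state, without advancing time (a new reading comes with each control period).
- get_image(name): name is "side" or "top" or "wrist"; returns the picture (384x512x3 uint8, red, green, blue); there is no depth.
- camera_params(name): a dict with "intrinsics" (3x3 intrinsics, pixels), "eye" and "rotation" of the camera in the world; the wrist camera has in their place "T_tool_cam" (4x4, takes a point from camera to tool coordinates, whose origin is the TCP and whose axes are the flange's). Camera axes: x right, y down, z forward; pixel columns grow to the right and rows downward; lengths in m; the calibration is good to about 2 mm. A picture is of the moment at which its call begins: read the wrist's pose just before it. camera_params takes no time and is no camera call.
- sign_off(): hands the job in; it is judged then, once.
The state is a dict: "clock": time; "joints": joint angles; "dq": joint speeds; "joint_efforts": joint torques, N m; "position": TCP position; "ee_rot": TCP orientation; "force": force on the tool from outside, world axes, zero at the start; "ft_torque": the same for the moment, N m; "width": opening from 0.0 (shut) to 1.0 (fully open); "gripper_force": force on a finger pad.
Only numpy, scipy, OpenCV 4.12 (cv2) and the standard library are available. Lean on these libraries where they do the work, as an engineer would, in place of code of your own. Each camera call takes 0.05 s, during which the arm holds its last target. There are 200 camera calls.

### The job

Tidy the front of the coffee counter: stand the stray syrup bottle in the free bay beside the other syrup bottle, stand the two stray blue-lidded creamer tins one to a bay in the empty two-bay box, and lay the stray teaspoon flat in the low spoon tray, lengthwise like the spoon already there. Knock nothing over: the other bottle and the other spoon stay in their holders, and the steel tumbler stays where it stands.

Things in the scene. Friction and masses are not known exactly. Their poses are not given: they have to be found in the camera images.
- syrup_mid (a point): The stray syrup bottle, loose on the counter: round, 59 mm across, 203 mm tall, about 0.3 kg. Full width up to 104 mm, then to the touch it tapers evenly to 28 mm at the gold cap. From above the gripper's palm meets the cap, so hold it by cap and neck: 178 mm above its foot fingers close on about 36 mm. Point on its axis half-way up, 101.5 mm above its foot; z up.
- small_tin_mid (a point): The smaller stray creamer tin: a round tin with a blue lid, 55 mm across and 82 mm tall, about 0.2 kg, standing loose near the front of the counter (the like tin far back beyond the mugs is not meant). The point is on its axis half-way up, 41 mm above its underside; z is up.
- large_tin_mid (a point): The larger stray creamer tin: a round tin with a blue lid, 57 mm across and 94 mm tall, about 0.2 kg, standing loose near the front of the counter (the like tin far back beyond the mugs is not meant). The point is on its axis half-way up, 47 mm above its underside; z is up.
- spoon_mid (a point): The stray teaspoon on the counter: steel, 132 mm long, 29 mm across the bowl, 10 mm high, 22 g. Point at the middle of its length and width, 5 mm above its underside; y along it (bowl at +y, handle's end at -y), x across, z up. Pinch it across (along x) at this point, where fingers close on about 20 mm (to the touch it is wider than the handle looks).
- syrup_box: Wooden box, 92 x 178 x 38 mm high, two bays along y, one holding the other syrup bottle. Fixed. Origin under its centre at counter height; y along, x across and away from the robot, z up. Bays 80 x 80 mm inside, centred at y = +43 mm (taken) and y = -43 mm (free); floor 6 mm above the counter, outer walls 6 mm thick, 38 mm high, the wall between the bays 33 mm high.
- tin_box: The same kind of light wooden two-bay box, 92 x 178 x 38 mm high, empty at the start; the creamer tins belong here. Fixed. Origin under its centre at counter height; y along, x across and away from the robot, z up. Bays 80 x 80 mm inside, centred at y = +43 mm and y = -43 mm; floor 6 mm above the counter, outer walls 38 mm high.
- spoon_tray: Low light wooden tray, 122 x 182 x 24 mm high, one long trough, holding one teaspoon. Fixed. Origin under its centre at counter height; y along, x across and away from the robot, z up. Trough 112 mm across and 172 mm long inside; floor 5 mm above the counter, walls 5 mm thick, 24 mm high. The spoon there lies along y at x about +28 mm; the side at x about -22 mm is free.
- home_syrup_mid (a point): The other syrup bottle, 58 mm across and 208 mm tall, standing loose in its bay of the syrup box; it stays there. Point on its axis, half-way up.
- home_spoon_mid (a point): The other teaspoon, like the stray one, lying loose in the spoon tray; it stays there. Point at its middle, y along it.
- tumbler_mid (a point): A tall brushed-steel tumbler, 64 mm across and 148 mm tall, standing loose on the counter as a bystander; it stays where it is. Point on its axis, half-way up.

How it is judged:
At the end, for the whole second after the job is handed in: Syrup bottle upright on the floor of the free syrup bay; tins upright on the floor of the two bays of the tin box, one in each; spoon flat on the tray floor within 11 degrees of its length; other bottle and spoon still in place, tumbler upright within 30 mm; all at rest (x of syrup_mid in the frame of syrup_box between -0.014 and 0.014 m and y of syrup_mid in the frame of syrup_box between -0.057 and -0.029 m and z of syrup_mid in the frame of syrup_box between 0.1035 and 0.1115 m and angle between each of syrup_mid, small_tin_mid, large_tin_mid, home_syrup_mid's own z axis and vertical below 0.08 rad and linear speed of each of syrup, small_tin, large_tin, spoon, home_syrup below 0.02 m/s and x of small_tin_mid in the frame of tin_box between -0.014 and 0.014 m and y of small_tin_mid in the frame of tin_box between -0.057 and 0.057 m and z of small_tin_mid in the frame of tin_box between 0.043 and 0.051 m and x of large_tin_mid in the frame of tin_box between -0.014 and 0.014 m and y of large_tin_mid in the frame of tin_box between -0.057 and 0.057 m and z of large_tin_mid in the frame of tin_box between 0.049 and 0.057 m and x of spoon_mid in the frame of spoon_tray between -0.045 and 0.045 m and y of spoon_mid in the frame of spoon_tray between -0.025 and 0.025 m and z of spoon_mid in the frame of spoon_tray between 0.006 and 0.016 m and angle between the y axis of spoon_mid and the y axis of spoon_tray, either way round below 0.2 rad and angle between spoon_mid's own z axis and vertical below 0.12 rad and x of home_syrup_mid in the frame of syrup_box between -0.014 and 0.014 m and y of home_syrup_mid in the frame of syrup_box between 0.029 and 0.057 m and z of home_syrup_mid in the frame of syrup_box between 0.106 and 0.114 m and x of home_spoon_mid in the frame of spoon_tray between -0.047 and 0.047 m and y of home_spoon_mid in the frame of spoon_tray between -0.03 and 0.03 m and z of home_spoon_mid in the frame of spoon_tray between 0.006 and 0.016 m and angle between the y axis of home_spoon_mid and the y axis of spoon_tray, either way round below 0.25 rad and angle between tumbler_mid's own z axis and vertical below 0.1 rad and distance of tumbler_mid from where it was at the start of the episode below 0.03 m); the robot touches nothing.
It fails at once if the stray syrup bottle is knocked over (angle between syrup_mid's own z axis and vertical above 0.6 rad).
It fails at once if the smaller tin is knocked over (angle between small_tin_mid's own z axis and vertical above 0.6 rad).
It fails at once if the larger tin is knocked over (angle between large_tin_mid's own z axis and vertical above 0.6 rad).
It fails at once if the other syrup bottle is knocked over (angle between home_syrup_mid's own z axis and vertical above 0.6 rad).
It fails at once if the tumbler is knocked over (angle between tumbler_mid's own z axis and vertical above 0.6 rad).
It also fails if it takes over 104 s, if anything falls off the work surface, if the arm or the gripper's body presses on something with over 40 N, if the wrist force passes 120 N, or if a joint passes its speed limit or range.

## Working session

There is one attempt and no reset: what is moved stays moved. The work goes in short steps, Python scripts to look and compute and a shell command to move; the robot and the scene stay as the last step left them, time stands still between calls to the robot, and variables do not carry over. Pictures are saved under pics/ and viewed, at most 14 in all, crops included, and the job is handed in when it is done.

```bash
mkdir -p pics; ls; python3 - <<'E'
from cell import *
import cv2,numpy as np
s=observe();print({k:np.round(v,3).tolist() for k,v in s.items()})
for n in("top","side","wrist"):
    cv2.imwrite(f"pics/{n}0.png",cv2.resize(get_image(n)[:,:,::-1],(800,600),interpolation=cv2.INTER_CUBIC)); p=camera_params(n);print(n,{k:np.round(v,3).tolist() for k,v in p.items()})
E
```

```text
pics
{'clock': 0.0, 'joints': [1.121, 0.435, 0.025, 1.574, -0.012, 1.134, -0.075], 'dq': [-0.002, 0.0, -0.001, -0.0, -0.002, 0.001, -0.001], 'joint_efforts': [-0.0, -66.785, 0.985, -31.447, -0.061, 0.043, 0.0], 'position': [0.212, -0.587, 0.237], 'ee_rot': [-3.093, -0.542, 0.001], 'force': [-0.06, 0.258, 0.585], 'ft_torque': [-0.001, 0.056, -0.012], 'gripper_force': 0.0, 'width': 1.003}
top {'intrinsics': [[381.141, 0.0, 257.296], [0.0, 381.141, 198.98], [0.0, 0.0, 1.0]], 'eye': [0.327, -0.002, 1.08], 'rotation': [-2.133, 2.083, -0.183]}
side {'intrinsics': [[453.412, 0.0, 256.151], [0.0, 453.412, 188.711], [0.0, 0.0, 1.0]], 'eye': [0.894, 0.703, 1.014], 'rotation': [-0.669, -2.73, 1.012]}
wrist {'intrinsics': [[325.76, 0.0, 248.152], [0.0, 325.76, 190.555], [0.0, 0.0, 1.0]], 'T_tool_cam': [[0.001, -0.954, -0.299, 0.082], [1.0, 0.001, 0.0, 0.0], [-0.0, -0.299, 0.954, -0.147], [0.0, 0.0, 0.0, 1.0]]}
```

View pics/top0.png

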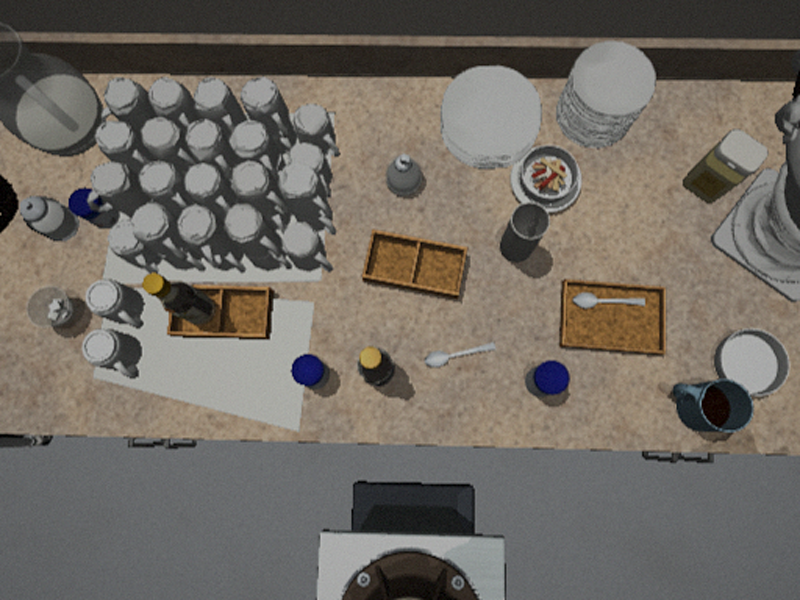

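View pics/side0.png

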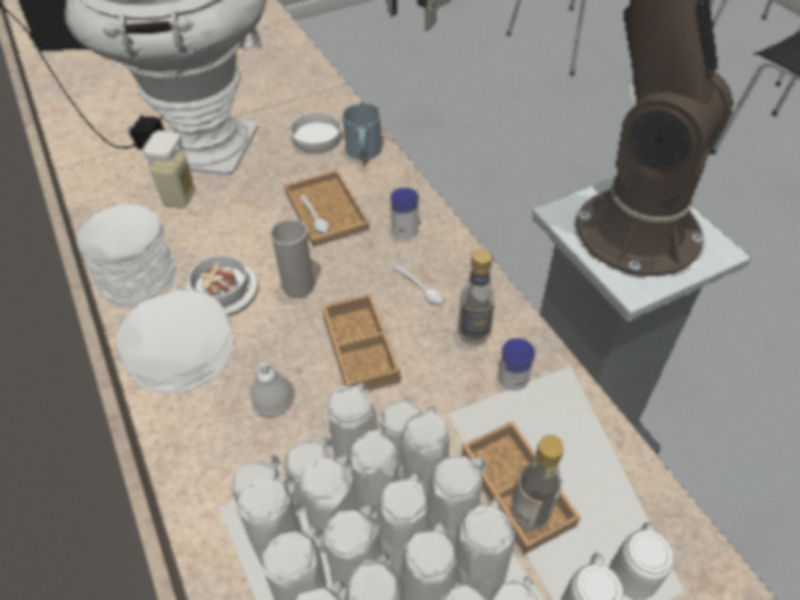

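The top view shows the syrup bottle cap at (371,357), blue tins at (308,370) and (551,377), and the stray spoon from (426,361) to (495,347). The tin box is at about (415,265), the syrup box at (220,313), the tray at (613,317) and the tumbler rim at (530,222). The side view agrees and puts the tins at (516,355) and (404,200).

```bash
cat > h.py <<'E'
from cell import *
import cv2,numpy as np
from scipy.spatial.transform import Rotation as R
def cam(n,s=None):
    p=camera_params(n);K=np.array(p["intrinsics"])
    if n=="wrist":
        T=np.array(p["T_tool_cam"]);Rt=R.from_rotvec(s["ee_rot"]).as_matrix()
        return K,Rt@T[:3,:3],np.array(s["position"])+Rt@T[:3,3]
    return K,R.from_rotvec(p["rotation"]).as_matrix(),np.array(p["eye"])
def ray(c,uv,z,sc=1.5625):
    K,M,e=c;d=M@np.linalg.solve(K,[(uv[0]+.5)/sc-.5,(uv[1]+.5)/sc-.5,1]);return e+d*(z-e[2])/d[2]
def proj(c,p,sc=1.5625):
    K,M,e=c;q=K@(M.T@(np.array(p)-e));return (q[:2]/q[2]+.5)*sc-.5
E
python3 - <<'E'
from h import *
t=cam("top");np.set_printoptions(precision=3,suppress=True)
for n,uv,z in [("syrcap",(371,357),.203),("tinL@88",(308,370),.088),("tinR@88",(551,377),.088),("bowl",(426,361),.004),("handle",(495,347),.004),("tumb",(530,222),.148),("homecap",(156,286),.214),
 *[("tinbox",u,.038) for u in((373,232),(467,246),(460,297),(363,280))],*[("tray",u,.024) for u in((565,281),(665,284),(664,354),(562,348))],*[("sybox",u,.038) for u in((168,288),(270,287),(270,338),(168,338))]]:
    print(n,ray(t,uv,z))
im=get_image("top");hsv=cv2.cvtColor(im,cv2.COLOR_RGB2HSV)
m=cv2.inRange(hsv,(110,120,60),(130,255,255));n,l,st,c=cv2.connectedComponentsWithStats(m)
for i in range(1,n):
    if st[i,4]>50:
        uv=(c[i]+.5)*1.5625-.5;print(st[i],ray(t,uv,.082),ray(t,uv,.094))
im=get_image("side");hsv=cv2.cvtColor(im,cv2.COLOR_RGB2HSV)
m=cv2.inRange(hsv,(110,120,60),(130,255,255));n,l,st,c=cv2.connectedComponentsWithStats(m)
for i in range(1,n):
    if st[i,4]>50: print(st[i],(c[i]+.5)*1.5625)
for xy in ((.212,.105),(.2,-.2)): 
    for z in(0,.082,.094): print(xy,z,proj(cam("side"),(*xy,z)))
E
```

```text
syrcap [0.43  0.065 0.203]
tinL@88 [0.42  0.179 0.088]
tinR@88 [ 0.418 -0.225  0.088]
bowl [ 0.449 -0.02   0.004]
handle [ 0.477 -0.144  0.004]
tumb [ 0.665 -0.183  0.148]
homecap [0.529 0.393 0.214]
tinbox [0.68  0.082 0.038]
tinbox [ 0.657 -0.09   0.038]
tinbox [ 0.561 -0.078  0.038]
tinbox [0.589 0.097 0.038]
tray [ 0.598 -0.269  0.024]
tray [ 0.596 -0.448  0.024]
tray [ 0.469 -0.439  0.024]
tray [ 0.475 -0.26   0.024]
sybox [0.567 0.451 0.038]
sybox [0.573 0.265 0.038]
sybox [0.48  0.259 0.038]
sybox [0.476 0.441 0.038]
[ 44 120  14  18 181] [0.712 0.608 0.082] [0.707 0.601 0.094]
[187 227  20  20 306] [0.421 0.182 0.082] [0.42  0.18  0.094]
[343 231  21  21 355] [ 0.418 -0.228  0.082] [ 0.417 -0.225  0.094]
(0.212, 0.105) 0 [584.892 303.069]
(0.212, 0.105) 0.082 [593.564 273.359]
(0.212, 0.105) 0.094 [594.906 268.762]
(0.2, -0.2) 0 [501.43 203.05]
(0.2, -0.2) 0.082 [505.384 172.737]
(0.2, -0.2) 0.094 [505.991 168.078]
```

```bash
python3 - <<'E'
import cv2
a=cv2.imread("pics/side0.png")
b=cv2.hconcat([cv2.resize(a[170:260,360:450],(400,400)),cv2.resize(a[320:410,470:560],(400,400))]);cv2.imwrite("pics/tins.png",b)
E
```

```text
(no output)
```

View pics/tins.png

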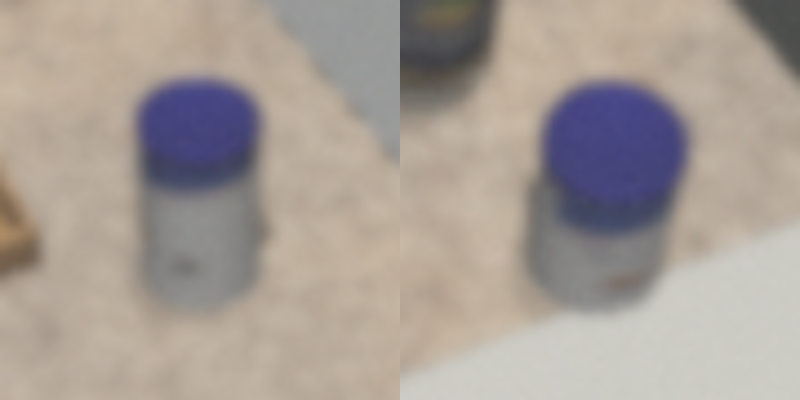

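The right tin is taller, with a bigger lid, so it is the large one; the left is the small one. All the positions fit the given sizes and the reach. I'll start with the large tin and turn the gripper to close along the tin box's x axis.

```bash
cat >> h.py <<'E'
np.set_printoptions(precision=4,suppress=True)
def go(x,y,z,yaw,s=None):
    s=s or observe();Rt=R.from_rotvec(s["ee_rot"])
    G=R.from_matrix(np.array([[np.cos(yaw),np.sin(yaw),0],[np.sin(yaw),-np.cos(yaw),0],[0,0,-1]]))
    print("t",round(s["clock"],2),"pos",np.array(s["position"]),"turn first",(Rt.inv()*G).as_rotvec(),"then shift",G.inv().apply(np.array([x,y,z])-s["position"]))
E
python3 -m pendant '[0,0,0,0,0,-0.179,0.09,0,0,0,0,0,-0.179,0.09,0,0,0,0,0,-0.179,0.09,0,0,0,0,0,-0.179,0.09,0,0,0,0,0,-0.179,0.09,0,0,0,0,0,-0.179,0.09]' 20
python3 -c "
from h import *
go(.417,-.225,.2,1.42)"
```

```text
clock: 1.0
position: [0.2123, -0.5877, 0.2376]
ee_rot: [-2.376, -2.055, -0.0]
force: [1.4, -0.1, 0.4]
width: 0.979
gripper_force: 0.0
t 1.0 pos [ 0.2123 -0.5877  0.2376] turn first [-0.0002 -0.0002  0.0065] then shift [0.3894 0.1479 0.0376]
```

```bash
python3 -m pendant '[0.048,0.0185,0.0,0,0,0,0.09,0.048,0.0185,0.0,0,0,0,0.09,0.048,0.0185,0.0,0,0,0,0.09,0.048,0.0185,0.0,0,0,0,0.09,0.048,0.0185,0.005,0,0,0,0.09,0.048,0.0185,0.01,0,0,0,0.09,0.048,0.0185,0.01,0,0,0,0.09,0.053,0.0185,0.012,0,0,0,0.09,0,0,0,0,0,0,0.09]'
python3 - <<'E'
from h import *
s=observe();c=cam("wrist",s);im=get_image("wrist")
cv2.imwrite("pics/w1.png",cv2.resize(im[:,:,::-1],(800,600)))
m=cv2.inRange(cv2.cvtColor(im,cv2.COLOR_RGB2HSV),(108,110,40),(132,255,255));n,l,st,cc=cv2.connectedComponentsWithStats(m)
for i in range(1,n):
    if st[i,4]>50:print(st[i],cc[i])
cs,_=cv2.findContours(m,cv2.RETR_EXTERNAL,cv2.CHAIN_APPROX_NONE);k=max(cs,key=cv2.contourArea);o,r=cv2.minEnclosingCircle(k);print(o,r,ray(c,o,.094,1))
go(.417,-.225,.062,1.42)
E
```

```text
clock: 2.12
position: [0.4185, -0.2208, 0.2003]
ee_rot: [-2.373, -2.057, -0.002]
force: [0.6, -0.2, -0.1]
width: 0.979
gripper_force: 0.0
[ 216  164   64   63 2964] [247.3782 194.2291]
(247.27743530273438, 195.28968811035156) 32.36528778076172 [ 0.4181 -0.2229  0.094 ]
t 2.17 pos [ 0.4175 -0.2234  0.2005] turn first [-0.0005 -0.0005  0.0052] then shift [-0.0016 -0.0003  0.1385]
```

View pics/w1.png

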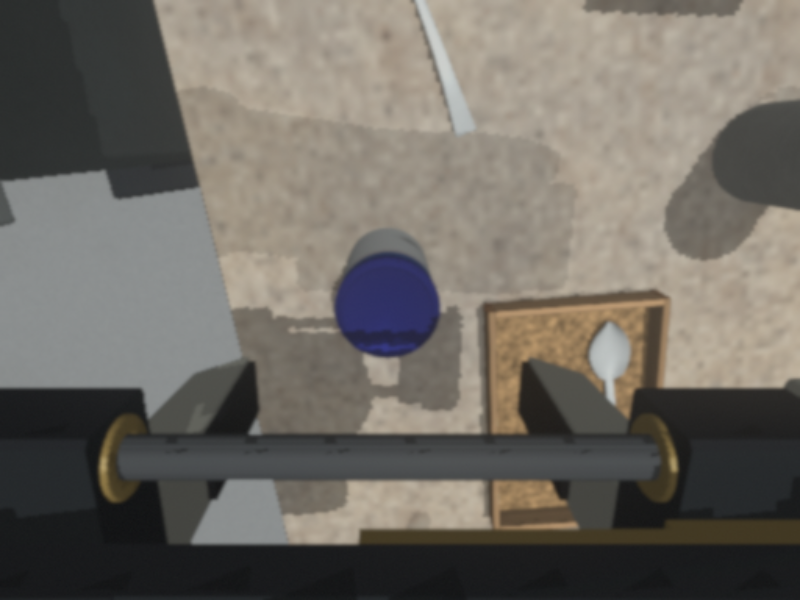

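```bash
python3 - <<'E'
from h import *
t,s=cam("top"),cam("side")
for n,a,b in(("R",(551,377),(404.5,197.4)),("L",(308,370),(508+10.5,352.5))):
    for z in(.082,.094):print(n,z,ray(t,a,z)[:2],ray(s,b,z)[:2])
E
python3 -m pendant '[-0.001,0,0.03,0,0,0,0.09,0,0,0.04,0,0,0,0.09,0,0,0.04,0,0,0,0.09,0,0,0.028,0,0,0,0.09,0,0,0,0,0,0,0.09]'
```

```text
R 0.082 [ 0.4182 -0.2266] [ 0.4148 -0.2299]
R 0.094 [ 0.4171 -0.2239] [ 0.4209 -0.2179]
L 0.082 [0.4203 0.1796] [0.4248 0.1877]
L 0.094 [0.4192 0.1774] [0.4309 0.1943]
clock: 2.8
position: [0.4149, -0.2271, 0.0613]
ee_rot: [-2.381, -2.045, 0.003]
force: [0.1, 0.1, -0.2]
width: 0.976
gripper_force: 0.0
```

```bash
python3 -m pendant '[0,0,0,0,0,0,0.03,0,0,0,0,0,0,0.03,0,0,0,0,0,0,0.03,0,0,0,0,0,0,0.03,0,0,0,0,0,0,0.03,0,0,0,0,0,0,0.03]' 20
python3 -m pendant '[0,0,-0.03,0,0,0,0.03,0,0,-0.04,0,0,0,0.03,0,0,-0.04,0,0,0,0.03,0,0,0,0,0,0,0.03]'
python3 -c "
from h import *
go(.616,-.040,.17,1.42)
go(.616-.08,-.040,.17,1.42)"
```

```text
clock: 3.55
position: [0.4171, -0.2265, 0.0632]
ee_rot: [2.381, 2.048, 0.0]
force: [-0.8, -0.1, 6.7]
width: 0.606
gripper_force: 20.0
clock: 4.05
position: [0.4183, -0.2269, 0.1752]
ee_rot: [2.378, 2.045, 0.003]
force: [0.5, -1.0, -1.6]
width: 0.604
gripper_force: 20.0
t 4.05 pos [ 0.4183 -0.2269  0.1752] turn first [0.0048 0.0017 0.0006] then shift [0.2144 0.1674 0.0052]
t 4.05 pos [ 0.4183 -0.2269  0.1752] turn first [0.0048 0.0017 0.0006] then shift [0.2024 0.0883 0.0052]
```

```bash
python3 -m pendant '[0.04,0.01,0,0,0,0,0.03,0.04,0.015,0,0,0,0,0.03,0.04,0.02,0,0,0,0,0.03,0.04,0.022,0,0,0,0,0.03,0.042,0.022,0,0,0,0,0.03,0,0,0,0,0,0,0.03,0,0,0,0,0,0,0.03]'
python3 - <<'E'
from h import *
s=observe();print(s["position"]);c=cam("wrist",s);im=get_image("wrist")
np.savez("pics/w2",pos=s["position"],rot=s["ee_rot"])
cv2.imwrite("pics/w2.png",cv2.resize(im[:,:,::-1],(800,600)))
E
```

```text
clock: 4.92
position: [0.5339, -0.0402, 0.1714]
ee_rot: [-2.38, -2.048, 0.003]
force: [-0.4, 0.3, -1.8]
width: 0.607
gripper_force: 20.0
[ 0.5339 -0.0402  0.1714]
```

View pics/w2.png

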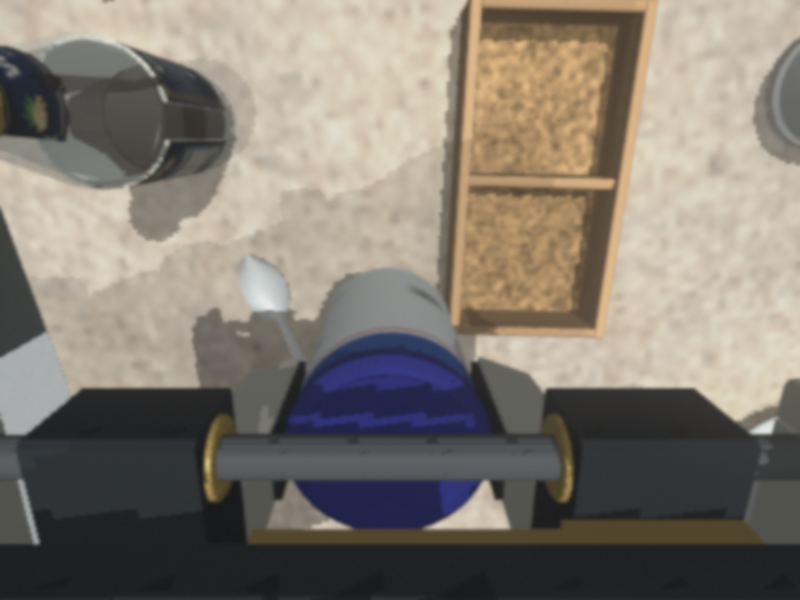

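The wrist view shows the tin box. Its near-end rim corners are at (452,325) and (605,334), its divider runs from (470,182) to (613,184), and its far end is near the top edge.

```bash
python3 - <<'E'
from h import *
d=np.load("pics/w2.npz");c=cam("wrist",dict(position=d["pos"],ee_rot=d["rot"]))
A=ray(c,(452,327),.038);B=ray(c,(603,335),.038);C=ray(c,(470,183),.033);D=ray(c,(613,184),.033);E=ray(c,(470,2),.038);F=ray(c,(655,4),.038)
for p in(A,B,C,D,E,F):print(p)
m1=(A+B)/2;m2=(E+F)/2;u=(m2-m1)[:2];print("len",np.hypot(*u),"yaw",np.arctan2(-u[0],u[1]),"centre",(m1+m2)/2,"div",(C+D)/2)
u/=np.hypot(*u);ce=((m1+m2)/2)[:2];print("bays",ce+.043*u,ce-.043*u)
E
```

```text
[ 0.5678 -0.0702  0.038 ]
[ 0.6555 -0.0884  0.038 ]
[0.5873 0.0103 0.033 ]
[ 0.6649 -0.0018  0.033 ]
[0.5953 0.0971 0.038 ]
[0.6846 0.0828 0.038 ]
len 0.17154043078912437 yaw -0.1656723506116479 centre [0.6258 0.0053 0.038 ] div [0.6261 0.0042 0.033 ]
bays [0.6329 0.0477] [ 0.6187 -0.0371]
```

```bash
python3 -c "
from h import *
go(.618,-.038,.17,1.415)"
python3 -m pendant '[-0.008,0.04,0,0,0,0,0.03,-0.0035,0.043,0,0,0,0,0.03,0,0,0.03,0,0,0,0.03,0,0,0.03,0,0,0,0.03,0,0,0.03,0,0,0,0.03,0,0,0,0,0,0,0.03]'
python3 -c "
from h import *
go(.618,-.038,.0685,1.415)"
```

```text
t 4.97 pos [ 0.5338 -0.0408  0.1716] turn first [-0.0022  0.0009  0.005 ] then shift [0.0159 0.0827 0.0016]
clock: 5.72
position: [0.6146, -0.0644, 0.0816]
ee_rot: [-2.382, -2.047, 0.001]
force: [-0.5, -0.3, -1.2]
width: 0.592
gripper_force: 20.0
t 5.72 pos [ 0.6146 -0.0644  0.0816] turn first [-0.001  -0.0001  0.0048] then shift [ 0.0266 -0.0008  0.0131]
```

The sign of my x shift was wrong, so the tin came down 27 mm short and probably onto the end wall. I'll lift and look.

```bash
python3 -m pendant '[0,0,-0.03,0,0,0,0.03,0,0,-0.04,0,0,0,0.03,0,0,-0.03,0,0,0,0.03,0,0,0,0,0,0,0.03]'
python3 - <<'E'
from h import *
s=observe();print(s["position"],s["width"],s["force"])
im=get_image("wrist");b=get_image("side")
cv2.imwrite("pics/w3.png",cv2.hconcat([cv2.resize(im[:,:,::-1],(400,300)),cv2.resize(b[100:250,130:330,::-1],(400,300),interpolation=cv2.INTER_CUBIC)]))
E
```

```text
clock: 6.22
position: [0.6161, -0.0652, 0.1852]
ee_rot: [2.381, 2.044, 0.003]
force: [1.0, -0.4, -2.2]
width: 0.585
gripper_force: 20.0
[ 0.6161 -0.0652  0.1852] 0.585297270676529 [ 0.9531 -0.4204 -2.2246]
```

View pics/w3.png

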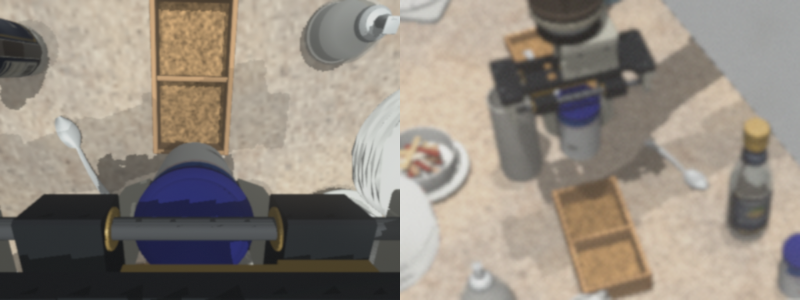

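The tin is still held and upright. Its lid looks larger, so it slid up in the grip. I'll check the offset by fitting the lid.

```bash
python3 - <<'E'
from h import *
p=camera_params("wrist");K=p["intrinsics"];T=np.linalg.inv(p["T_tool_cam"])
a=np.linspace(0,2*np.pi,60)
def ring(h,ox):
    q=np.c_[.0285*np.cos(a)+ox,.0285*np.sin(a),np.full(60,-h),np.ones(60)]@T.T;q=q[:,:3]@np.array(K).T;q=q[:,:2]/q[:,2:];return np.r_[q.min(0),q.max(0)]
for h in(.031,.040,.045,.05):
    for ox in(0,.01):print(h,ox,ring(h,ox))
for f,sc in(("w2",1.5625),("w3",.78125)):
    im=cv2.imread(f"pics/{f}.png")
    if f=="w3":im=im[:,:400]
    m=cv2.inRange(cv2.cvtColor(im,cv2.COLOR_BGR2HSV),(114,130,70),(132,255,255))
    ys,xs=np.nonzero(m);print(f,np.percentile(xs,[.5,99.5])/sc,np.percentile(ys,[.5,99.5])/sc)
E
```

```text
0.031 0 [178.1576 230.6263 315.6246 348.9568]
0.031 0.01 [176.5869 206.4885 317.1797 330.2559]
0.04 0 [173.4049 240.9619 320.2366 365.5019]
0.04 0.01 [171.609  215.2935 322.0122 345.9614]
0.045 0 [170.4737 247.3801 323.0809 375.6347]
0.045 0.01 [168.5311 220.7768 325.0001 355.6008]
0.05 0 [167.3023 254.3618 326.1581 386.5364]
0.05 0.01 [165.1945 226.7553 328.2391 365.9897]
w2 [187.52 302.08] [227.84 335.36]
w3 [184.32  314.624] [216.32 335.36]
```

The fit says the tin slid about 13 mm along +x of the tool and about 15 mm up. I'll correct for both: shift 14 mm, lower to TCP ≈ 0.056, then look at the force.

```bash
python3 -m pendant '[0.014,0.0,0,0,0,0,0.03,0,0,0.03,0,0,0,0.03,0,0,0.03,0,0,0,0.03,0,0,0.03,0,0,0,0.03,0,0,0.02,0,0,0,0.03,0,0,0.012,0,0,0,0.03,0,0,0.006,0,0,0,0.03,0,0,0,0,0,0,0.03]'
python3 - <<'E'
from h import *
s=observe();print(s["position"],s["width"],s["force"])
im=get_image("wrist");b=get_image("side")
cv2.imwrite("pics/w4.png",cv2.hconcat([cv2.resize(im[:,:,::-1],(400,300)),cv2.resize(b[100:250,130:330,::-1],(400,300),interpolation=cv2.INTER_CUBIC)]))
E
```

```text
clock: 7.32
position: [0.6176, -0.0494, 0.0548]
ee_rot: [2.382, 2.049, 0.0]
force: [-0.3, -0.3, -1.2]
width: 0.589
gripper_force: 20.0
[ 0.6176 -0.0494  0.0548] 0.5885956056314462 [-0.2504 -0.2702 -1.1842]
```

View pics/w4.png

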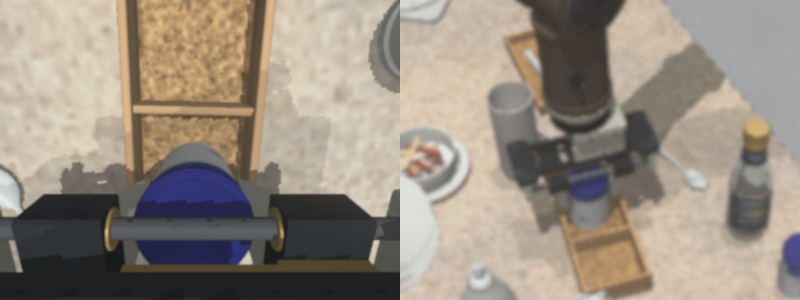

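The tin is inside the near bay, clear of the divider and the walls. I'll lower a touch more, release and lift.

```bash
python3 -m pendant '[0,0,0.003,0,0,0,0.03,0,0,0,0,0,0,0.06,0,0,0,0,0,0,0.07,0,0,0,0,0,0,0.08,0,0,0,0,0,0,0.085,0,0,0,0,0,0,0.085]'
python3 -m pendant '[0,0,-0.03,0,0,0,0.085,0,0,-0.04,0,0,0,0.085,-0.03,0,-0.05,0,0,0,0.085,-0.04,0,-0.02,0,0,0,0.085,0,0,0,0,0,0,0.085,0,0,0,0,0,0,0.085]'
python3 - <<'E'
from h import *
s=observe();print(s["position"],s["width"],s["force"])
im=get_image("wrist");b=get_image("side")
cv2.imwrite("pics/w5.png",cv2.hconcat([cv2.resize(im[:,:,::-1],(400,300)),cv2.resize(b[100:250,130:330,::-1],(400,300),interpolation=cv2.INTER_CUBIC)]))
c=cam("wrist",s)
m=cv2.inRange(cv2.cvtColor(im,cv2.COLOR_RGB2HSV),(108,110,40),(132,255,255))
cs,_=cv2.findContours(m,cv2.RETR_EXTERNAL,cv2.CHAIN_APPROX_NONE)
for k in sorted(cs,key=cv2.contourArea)[-2:]:
    o,r=cv2.minEnclosingCircle(k);print(o,r,ray(c,o,.1,1))
go(.463,-.082,.12,np.pi/2+.22)
E
```

```text
clock: 8.18
position: [0.6174, -0.0498, 0.0517]
ee_rot: [-2.382, -2.049, 0.0]
force: [-0.7, 0.5, -0.1]
width: 0.921
gripper_force: 0.0
clock: 8.93
position: [0.6067, -0.1185, 0.1914]
ee_rot: [-2.381, -2.048, -0.0]
force: [0.1, 0.4, -0.4]
width: 0.924
gripper_force: 0.0
[ 0.6067 -0.1185  0.1914] 0.9239946458521721 [ 0.1334  0.4381 -0.4315]
(249.95211791992188, 105.75389862060547) 38.82304382324219 [ 0.6189 -0.05    0.1   ]
t 9.03 pos [ 0.6066 -0.1175  0.191 ] turn first [-0.0011 -0.001  -0.3683] then shift [ 0.066  -0.1324  0.071 ]
```

View pics/w5.png

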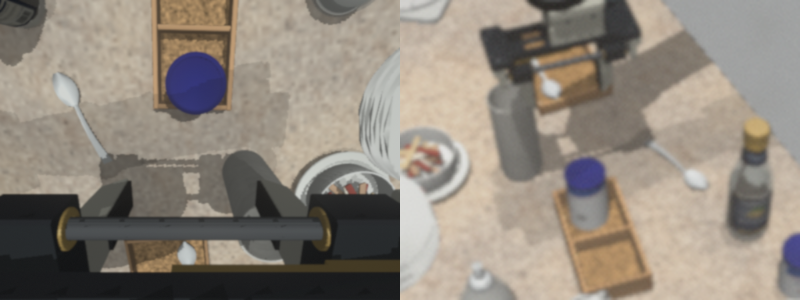

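The large tin stands upright in the near bay, close to its end wall but inside it. The stray spoon is visible from about (57,72) to (105,158) in the left half.

```bash
python3 - <<'E'
from h import *
s=observe();c=cam("wrist",s)
a=ray(c,(57,72),.006,.78125);b=ray(c,(105,158),.004,.78125);u=a-b
print(a,b,np.hypot(*u[:2]),"mid",(a+b)/2,"yaw",np.arctan2(-u[0],u[1]))
m=(a+b)/2;go(m[0],m[1],.12,np.pi/2+np.arctan2(-u[0],u[1]))
E
```

```text
[ 0.4493 -0.0155  0.006 ] [ 0.4794 -0.1359  0.004 ] 0.12411635442244873 mid [ 0.4643 -0.0757  0.005 ] yaw 0.2446921746751514
t 9.03 pos [ 0.6066 -0.1175  0.191 ] turn first [-0.0011 -0.001  -0.393 ] then shift [ 0.075  -0.1279  0.071 ]
```

```bash
python3 -m pendant '[0,0,0,0,0,-0.128,0.085,0,0,0,0,0,-0.128,0.085,0,0,0,0,0,-0.129,0.085,0.024,-0.043,0,0,0,0,0.085,0.024,-0.043,0.01,0,0,0,0.085,0.024,-0.042,0.03,0,0,0,0.07,0,0,0.031,0,0,0,0.06,0,0,0,0,0,0,0.06,0,0,0,0,0,0,0.06]'
python3 - <<'E'
from h import *
s=observe();c=cam("wrist",s);im=get_image("wrist")
np.savez("pics/w6",pos=s["position"],rot=s["ee_rot"])
cv2.imwrite("pics/w6.png",cv2.resize(im[:,:,::-1],(800,600)))
go(.464,-.079,.013,np.pi/2+.235)
print(proj(c,(.464,-.079,.005)))
E
```

```text
clock: 10.15
position: [0.4667, -0.0782, 0.1214]
ee_rot: [1.944, 2.467, 0.001]
force: [-0.4, -0.1, -0.0]
width: 0.657
gripper_force: 0.0
t 10.2 pos [ 0.467  -0.0783  0.1216] turn first [0.0016 0.     0.0006] then shift [ 0.     -0.0031  0.1086]
[381.4573 295.5679]
```

View pics/w6.png

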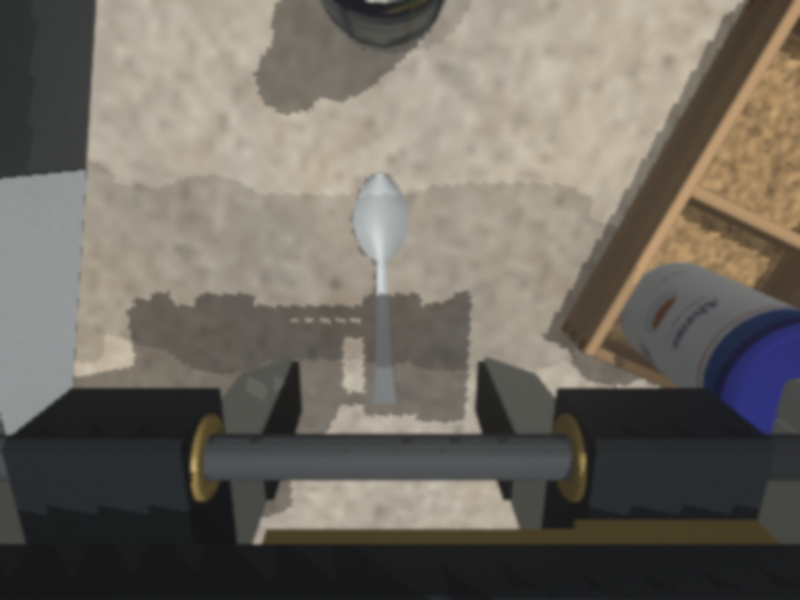

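The spoon is well aligned, from its bowl tip at (379,173) to its handle end at (383,405), and the predicted middle (381,295) lies on it. I'll descend and pinch.

```bash
python3 -m pendant '[0,-0.003,0.035,0,0,0,0.05,0,0,0.035,0,0,0,0.04,0,0,0.025,0,0,0,0.04,0,0,0.013,0,0,0,0.04,0,0,0,0,0,0,0.04,0,0,0,0,0,0,0.01,0,0,0,0,0,0,0.01,0,0,0,0,0,0,0.01,0,0,0,0,0,0,0.01]' 15
python3 -m pendant '[0,0,-0.03,0,0,0,0.01,0,0,-0.05,0,0,0,0.01,0,0,-0.05,0,0,0,0.01,0,0,0,0,0,0,0.01]'
python3 - <<'E'
from h import *
go(.5345-.02,-.354,.145,np.pi/2-.02)
cv2.imwrite("pics/w7.png",cv2.resize(get_image("wrist")[:,:,::-1],(800,600)))
E
```

```text
clock: 11.32
position: [0.4634, -0.0796, 0.0134]
ee_rot: [1.945, 2.465, 0.001]
force: [0.4, 0.0, 7.3]
width: 0.244
gripper_force: 15.0
clock: 11.82
position: [0.465, -0.0796, 0.1462]
ee_rot: [1.943, 2.461, 0.005]
force: [0.2, -0.7, -0.5]
width: 0.243
gripper_force: 14.9
t 11.82 pos [ 0.465  -0.0796  0.1462] turn first [0.0063 0.0021 0.2544] then shift [-0.2733  0.055   0.0012]
```

View pics/w7.png

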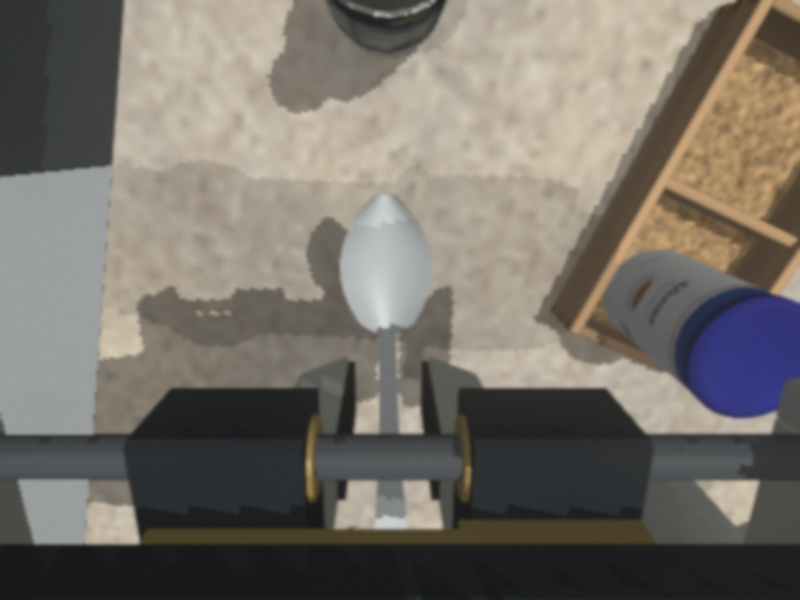

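The spoon is held level. I'll refine the tray position from the earlier wrist picture w1, using its corners at (486,306), (668,294) and (490,530).

```bash
python3 - <<'E'
from h import *
yaw=1.415;G=R.from_matrix(np.array([[np.cos(yaw),np.sin(yaw),0],[np.sin(yaw),-np.cos(yaw),0],[0,0,-1]])).as_rotvec()
c=cam("wrist",dict(position=[.4175,-.2234,.2005],ee_rot=G))
A,B,C=[ray(c,u,.024) for u in((486,306),(668,294),(490,530))]
print(A,B,C,np.hypot(*(A-B)[:2]),np.hypot(*(A-C)[:2]),"yaw",np.arctan2((B-A)[1],(B-A)[0]),"centre",(B+C)/2)
E
python3 -m pendant '[0,0,0,0,0,0.127,0.01,0,0,0,0,0,0.127,0.01,-0.045,0.01,0,0,0,0,0.01,-0.045,0.01,0,0,0,0,0.01,-0.045,0.01,0,0,0,0,0.01,-0.045,0.01,0,0,0,0,0.01,-0.045,0.01,0,0,0,0,0.01,-0.045,0.005,0,0,0,0,0.01,0,0,0,0,0,0,0.01]'
```

```text
[ 0.479  -0.2594  0.024 ] [ 0.5995 -0.2698  0.024 ] [ 0.4642 -0.443   0.024 ] 0.12093220648100747 0.1841549808378981 yaw -0.0855769414563977 centre [ 0.5318 -0.3564  0.024 ]
clock: 13.0
position: [0.5106, -0.3548, 0.1402]
ee_rot: [-2.248, -2.192, 0.004]
force: [-0.7, 0.8, -0.3]
width: 0.246
gripper_force: 14.9
```

```bash
python3 -m pendant '[0,0.003,0.03,0,0,0.04,0.01,0,0,0.03,0,0,0,0.01,0,0,0.03,0,0,0,0.01,0,0,0.02,0,0,0,0.01,0,0,0.0105,0,0,0,0.01,0,0,0,0,0,0,0.01]'
python3 -c "
from h import *
go(.513,-.354,.019,1.506);print(observe()['force'])"
```

```text
clock: 13.75
position: [0.5154, -0.3502, 0.0217]
ee_rot: [-2.285, -2.155, 0.0]
force: [-0.1, 0.5, 0.4]
width: 0.238
gripper_force: 14.9
t 13.75 pos [ 0.5154 -0.3502  0.0217] turn first [-0.0009 -0.0005  0.006 ] then shift [-0.004  -0.0022  0.0027]
[-0.1128  0.5475  0.3653]
```

```bash
python3 -m pendant '[-0.003,0.0,0.0025,0,0,0,0.01,0,0,0,0,0,0,0.029,0,0,0,0,0,0,0.029,0,0,0,0,0,0,0.029,0,0,-0.015,0,0,0,0.03,0,0,-0.04,0,0,0,0.05,0,0,-0.06,0,0,0,0.085,0,0,-0.06,0,0,0,0.085,0,0,-0.04,0,0,0,0.085,0,0,0,0,0,0,0.085]'
python3 - <<'E'
from h import *
s=observe();c=cam("wrist",s);im=get_image("wrist")
cv2.imwrite("pics/w8.png",cv2.resize(im[:,:,::-1],(800,600)))
go(.43,.065,.26,1.57+.02)
E
```

```text
clock: 15.0
position: [0.5173, -0.354, 0.2398]
ee_rot: [2.28, 2.15, 0.003]
force: [-0.1, -0.3, -0.3]
width: 0.82
gripper_force: 0.0
t 15.05 pos [ 0.5162 -0.3537  0.2372] turn first [ 0.0033  0.0022 -0.0782] then shift [ 0.4203 -0.0781 -0.0228]
```

View pics/w8.png

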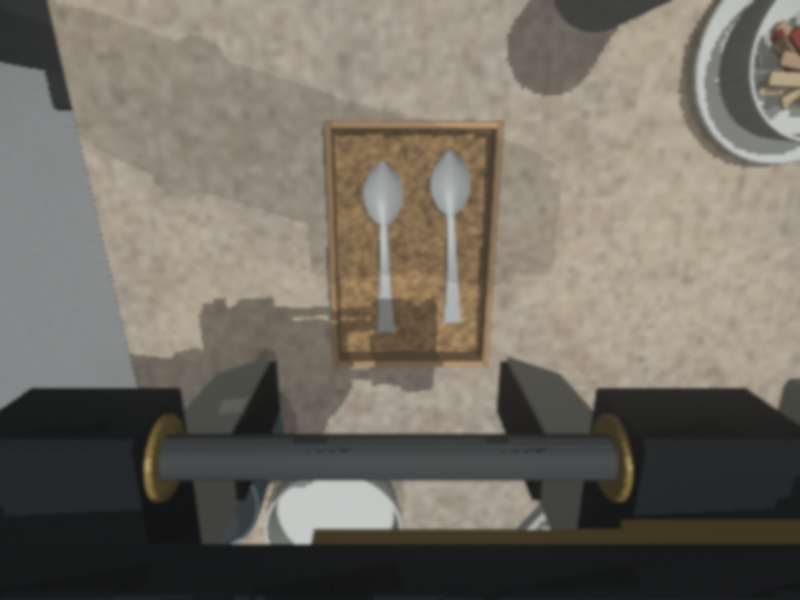

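Both spoons lie lengthwise in the tray, the stray one at (384,245). Next is the syrup bottle.

```bash
python3 -m pendant '[0,0,-0.025,0,0,-0.078,0.09,0.05,-0.01,0,0,0,0,0.09,0.053,-0.01,0,0,0,0,0.09,0.053,-0.01,0,0,0,0,0.09,0.053,-0.01,0,0,0,0,0.09,0.053,-0.01,0,0,0,0,0.09,0.053,-0.01,0,0,0,0,0.09,0.053,-0.01,0,0,0,0,0.09,0.053,-0.008,0,0,0,0,0.09,0,0,0,0,0,0,0.09]'
python3 - <<'E'
from h import *
s=observe();c=cam("wrist",s);im=get_image("wrist")
cv2.imwrite("pics/w9.png",cv2.resize(im[:,:,::-1],(800,600)))
hsv=cv2.cvtColor(im,cv2.COLOR_RGB2HSV)
m=cv2.inRange(hsv,(12,130,110),(32,255,255));n,l,st,cc=cv2.connectedComponentsWithStats(m)
for i in range(1,n):
    if st[i,4]>150:print(st[i],cc[i],ray(c,cc[i],.203,1))
print(proj(c,(.43,.065,.203),1))
go(.43,.065,.26,1.57+.02)
E
```

```text
clock: 16.3
position: [0.4278, 0.0698, 0.2593]
ee_rot: [-2.191, -2.249, 0.0]
force: [0.4, -0.2, -0.7]
width: 0.978
gripper_force: 0.0
[250.4961 222.052 ]
t 16.35 pos [0.4284 0.0673 0.2591] turn first [-0.0014  0.0002  0.004 ] then shift [-0.0023  0.0016 -0.0009]
```

View pics/w9.png

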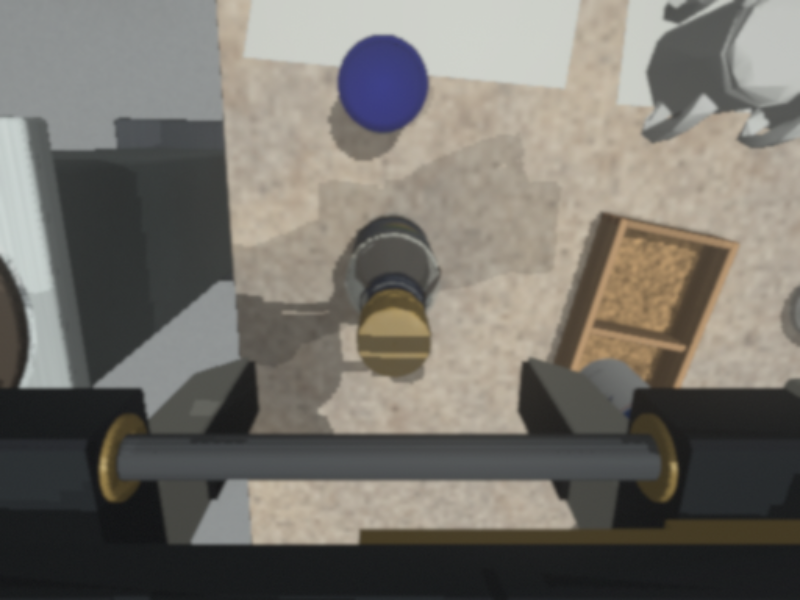

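The gold cap is centred near (395,340), within 3 mm of the prediction. I'll descend to the neck and grip.

```bash
python3 -c "
from h import *
c=cam('wrist',observe());print(ray(c,(395,340),.203),ray(c,(383,83),.082))"
python3 -m pendant '[0.0,0.002,0.03,0,0,0,0.09,0,0,0.03,0,0,0,0.09,0,0,0.019,0,0,0,0.09,0,0,0.01,0,0,0,0.09,0,0,0,0,0,0,0.09,0,0,0,0,0,0,0.02,0,0,0,0,0,0,0.02,0,0,0,0,0,0,0.02,0,0,0,0,0,0,0.02,0,0,0,0,0,0,0.02]' 35
python3 -c "
from h import *
print(observe()['force']);go(.525,.311,.27,1.57+.02)"
```

```text
[0.4319 0.0659 0.203 ] [0.4231 0.1796 0.082 ]
clock: 17.6
position: [0.4315, 0.066, 0.1708]
ee_rot: [2.2, 2.242, 0.0]
force: [-0.8, -0.1, -0.1]
width: 0.483
gripper_force: 0.0
[-0.7633 -0.1117 -0.0977]
t 17.6 pos [0.4315 0.066  0.1708] turn first [ 0.0002  0.0001 -0.0002] then shift [ 0.2432  0.0982 -0.0992]
```

```bash
python3 -m pendant '[0,0,0,0,0,0,0.02,0,0,0,0,0,0,0.02,0,0,0,0,0,0,0.02]' 35
python3 -m pendant '[0,0,-0.02,0,0,0,0.02,0,0,-0.03,0,0,0,0.02,0,0,-0.03,0,0,0,0.02,0,0,-0.02,0,0,0,0.02,0,0,0,0,0,0,0.02]'
```

```text
clock: 17.98
position: [0.4313, 0.0659, 0.1707]
ee_rot: [-2.2, -2.242, 0.001]
force: [-1.7, -0.4, 1.7]
width: 0.413
gripper_force: 34.7
clock: 18.6
position: [0.4322, 0.0661, 0.2715]
ee_rot: [2.199, 2.241, 0.003]
force: [0.2, -0.3, -3.1]
width: 0.415
gripper_force: 34.3
```

```bash
python3 -m pendant '[0,0,-0.02,0,0,0,0.02,0.01,0.03,-0.01,0,0,0,0.02,0.03,0.035,0,0,0,0,0.02,0.045,0.03,0,0,0,0,0.02,0.045,0,0,0,0,0,0.02,0,0,0,0,0,0,0.02,0,0,0,0,0,0,0.02]'
python3 - <<'E'
from h import *
s=observe();c=cam("wrist",s);im=get_image("wrist")
np.savez("pics/w10",pos=s["position"],rot=s["ee_rot"])
cv2.imwrite("pics/w10.png",cv2.resize(im[:,:,::-1],(800,600)))
go(.525,.311,.30,1.57+.02)
E
```

```text
clock: 19.48
position: [0.5236, 0.1971, 0.2991]
ee_rot: [-2.199, -2.243, 0.004]
force: [-0.0, -1.3, -3.4]
width: 0.414
gripper_force: 34.3
t 19.52 pos [0.5239 0.1963 0.2994] turn first [-0.0016  0.0019 -0.0012] then shift [ 0.1147  0.0033 -0.0006]
```

View pics/w10.png

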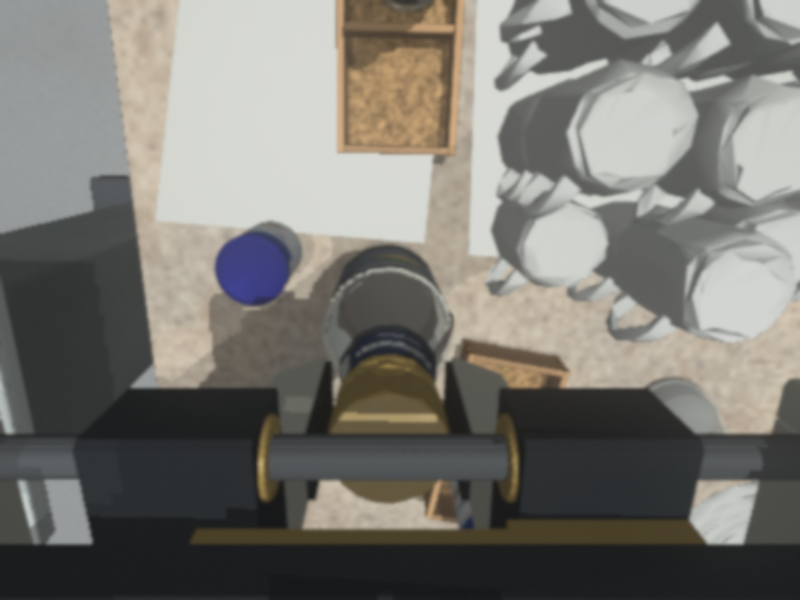

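The free bay's near rim corners are at (337,151) and (457,154), and its divider runs from (341,29) to (462,33).

```bash
python3 - <<'E'
from h import *
d=np.load("pics/w10.npz");c=cam("wrist",dict(position=d["pos"],ee_rot=d["rot"]))
A,B=[ray(c,u,.038) for u in((337,151),(457,154))];C,D=[ray(c,u,.033) for u in((341,29),(462,33))]
print(A,B,C,D);n=(A+B)/2;m=(C+D)/2;u=(m-n)[:2];L=np.hypot(*u);print("len(89)",L,"yaw",np.arctan2(-u[0],u[1]),"bay",m[:2]-u/L*.043, n[:2]+u/L*.046)
for p in((0,0,.062),(0,0,.11)):
  q=R.from_rotvec(d["rot"]).apply(p)+d["pos"];print("bottle axis px",proj(c,q))
E
```

```text
[0.483  0.2678 0.038 ] [0.5756 0.2675 0.038 ] [0.4863 0.3533 0.033 ] [0.5747 0.3525 0.033 ]
len(89) 0.08527935839115504 yaw -0.013881521613688904 bay [0.5299 0.3099] [0.5299 0.3136]
bottle axis px [386.7062 331.7929]
bottle axis px [386.8625 298.9477]
```

```bash
python3 -m pendant '[0.03,0.003,0,0,0,0,0.02,0.04,0.0035,0,0,0,0,0.02,0.03,0,0,0,0,0,0.02,0.015,0,0,0,0,0,0.02,0,0,0.02,0,0,0,0.02,0,0,0.03,0,0,0,0.02,0,0,0.03,0,0,0,0.02,0,0,0.02,0,0,0,0.02,0,0,0,0,0,0,0.02]'
python3 -c "
from h import *
print(observe()['force']);go(.528,.3115,.177,1.58)"
```

```text
clock: 20.65
position: [0.5283, 0.3103, 0.1991]
ee_rot: [2.202, 2.24, -0.006]
force: [-0.8, 0.3, -3.0]
width: 0.416
gripper_force: 34.3
[-0.8122  0.32   -2.9738]
t 20.65 pos [0.5283 0.3103 0.1991] turn first [-0.0024  0.0029  0.0079] then shift [ 0.0012 -0.0003  0.0221]
```

```bash
python3 -m pendant '[0,0,0.01,0,0,0,0.02,0,0,0.007,0,0,0,0.02,0,0,0.004,0,0,0,0.02,0,0,0.001,0,0,0,0.02,0,0,0,0,0,0,0.02]'
python3 -m pendant '[0,0,0,0,0,0,0.05,0,0,0,0,0,0,0.07,0,0,0,0,0,0,0.08,0,0,0,0,0,0,0.085,0,0,0,0,0,0,0.085,0,0,-0.03,0,0,0,0.085,0,0,-0.03,0,0,0,0.085,0,0,-0.03,0,0,0,0.085,0,0,0,0,0,0,0.085]'
python3 -c "
from h import *
print(observe()['force']);go(.422,.180,.265,1.415)"
```

```text
clock: 21.28
position: [0.5284, 0.3129, 0.1789]
ee_rot: [2.2, 2.242, 0.0]
force: [-0.8, -0.4, -3.4]
width: 0.415
gripper_force: 34.3
clock: 22.4
position: [0.5291, 0.3139, 0.2712]
ee_rot: [2.2, 2.242, 0.007]
force: [-0.2, 1.0, -1.3]
width: 0.923
gripper_force: 0.0
[-0.2277  0.9847 -1.2589]
t 22.4 pos [0.5291 0.3139 0.2712] turn first [ 0.0034 -0.0028  0.1747] then shift [-0.1489 -0.085   0.0062]
```

```bash
python3 -m pendant '[0,0,0,0,0,0.172,0.09,-0.035,-0.02,0,0,0,0,0.09,-0.04,-0.022,0,0,0,0,0.09,-0.04,-0.022,0,0,0,0,0.09,-0.034,-0.021,0,0,0,0,0.09,0,0,0.04,0,0,0,0.09,0,0,0.04,0,0,0,0.09,0,0,0,0,0,0,0.09,0,0,0,0,0,0,0.09]' 20
python3 - <<'E'
from h import *
s=observe();c=cam("wrist",s);im=get_image("wrist")
m=cv2.inRange(cv2.cvtColor(im,cv2.COLOR_RGB2HSV),(108,110,40),(132,255,255))
cs,_=cv2.findContours(m,cv2.RETR_EXTERNAL,cv2.CHAIN_APPROX_NONE)
for k in sorted(cs,key=cv2.contourArea)[-2:]:
    o,r=cv2.minEnclosingCircle(k);print(o,r,ray(c,o,.082,1))
go(.422,.180,.054,1.415)
E
```

```text
clock: 23.52
position: [0.4219, 0.179, 0.1896]
ee_rot: [-2.384, -2.046, -0.001]
force: [-0.2, 0.7, -0.3]
width: 0.983
gripper_force: 0.0
(247.0, 186.6666717529297) 31.136005401611328 [0.4223 0.1838 0.082 ]
t 23.57 pos [0.4223 0.1792 0.19  ] turn first [ 0.0012 -0.0011  0.003 ] then shift [ 0.0007 -0.0004  0.136 ]
```

```bash
python3 -m pendant '[0.003,0,0.04,0,0,0,0.09,0,0,0.04,0,0,0,0.09,0,0,0.035,0,0,0,0.09,0,0,0.021,0,0,0,0.09,0,0,0,0,0,0,0.09,0,0,0,0,0,0,0.03,0,0,0,0,0,0,0.03,0,0,0,0,0,0,0.03,0,0,0,0,0,0,0.03,0,0,0,0,0,0,0.03]' 20
python3 -m pendant '[0,0,0,0,0,0,0.03,0,0,0,0,0,0,0.03]'
```

```text
clock: 24.82
position: [0.4221, 0.1816, 0.053]
ee_rot: [2.385, 2.045, 0.0]
force: [-1.7, -1.1, 5.7]
width: 0.586
gripper_force: 20.0
clock: 25.08
position: [0.4221, 0.1816, 0.053]
ee_rot: [2.384, 2.045, 0.0]
force: [-1.1, -0.1, 5.4]
width: 0.588
gripper_force: 20.0
```

```bash
python3 -m pendant '[0,0,-0.04,0,0,0,0.03,0,0,-0.04,0,0,0,0.03,0,0,-0.04,0,0,0,0.03,0,0,0,0,0,0,0.03]'
python3 -c "
from h import *
go(.631,.049,.174,1.415)"
```

```text
clock: 25.58
position: [0.4234, 0.1822, 0.1749]
ee_rot: [2.384, 2.043, 0.007]
force: [0.1, -0.5, -2.5]
width: 0.585
gripper_force: 20.0
t 25.57 pos [0.4234 0.1822 0.1749] turn first [ 0.0042 -0.0022  0.0023] then shift [-0.0994  0.2257  0.0009]
```

```bash
python3 -m pendant '[-0.04,0.02,0,0,0,0,0.03,-0.04,0.03,0,0,0,0,0.03,-0.02,0.045,0,0,0,0,0.03,0,0.045,0,0,0,0,0.03,0,0.045,0,0,0,0,0.03,0,0.041,0,0,0,0,0.03,0,0,0,0,0,0,0.03,0,0,0,0,0,0,0.03]'
python3 -c "
from h import *
go(.631,.049,.059,1.415)"
```

```text
clock: 26.58
position: [0.6289, 0.0483, 0.1708]
ee_rot: [-2.383, -2.044, 0.004]
force: [-1.1, 0.8, -2.6]
width: 0.586
gripper_force: 20.0
t 26.57 pos [0.6289 0.0483 0.1708] turn first [-0.0031  0.0007  0.0032] then shift [0.001  0.002  0.1118]
```

```bash
python3 -m pendant '[0.001,0.001,0.04,0,0,0,0.03,0,0,0.03,0,0,0,0.03,0,0,0.02,0,0,0,0.03,0,0,0.012,0,0,0,0.03,0,0,0.008,0,0,0,0.03,0,0,0,0,0,0,0.03]'
python3 -c "
from h import *
print(observe()['force']);go(.631,.049,.059,1.415)"
```

```text
clock: 27.32
position: [0.6314, 0.0491, 0.0628]
ee_rot: [2.385, 2.045, -0.0]
force: [0.1, 0.4, -2.2]
width: 0.588
gripper_force: 20.0
[ 0.0785  0.4038 -2.2448]
t 27.32 pos [0.6314 0.0491 0.0628] turn first [0.0001 0.0001 0.0028] then shift [-0.0001 -0.0003  0.0038]
```

Free weight, no contact with a wall. I'll lower 2–3 mm, release and lift clear, then move to the side for a final check.

```bash
python3 -m pendant '[0,0,0.003,0,0,0,0.03,0,0,0,0,0,0,0.03,0,0,0,0,0,0,0.06,0,0,0,0,0,0,0.075,0,0,0,0,0,0,0.085,0,0,0,0,0,0,0.085,0,0,-0.03,0,0,0,0.085,0,0,-0.05,0,0,0,0.085,0,0,-0.06,0,0,0,0.085,0,0,-0.05,0,0,0,0.085]'
python3 -m pendant '[0,-0.05,-0.02,0,0,0,0.085,0,-0.06,0,0,0,0,0.085,0,-0.06,0,0,0,0,0.085,0,-0.06,0,0,0,0,0.085,0,-0.03,0,0,0,0,0.085,0,0,0,0,0,0,0.085,0,0,0,0,0,0,0.085]'
python3 - <<'E'
from h import *
f=lambda i:cv2.resize(i[:,:,::-1],None,fx=2,fy=2,interpolation=cv2.INTER_CUBIC)
t=get_image("top");b=get_image("side")
a=cv2.resize(t[110:260,80:450,::-1],(800,324),interpolation=cv2.INTER_CUBIC)
e=cv2.resize(b[100:384,100:400,::-1],(292,276));g=cv2.resize(b[110:260,190:380,::-1],(508,276)) if 0 else cv2.resize(b[170:370,170:400,::-1],(508,276),interpolation=cv2.INTER_CUBIC)
cv2.imwrite("pics/final.png",cv2.vconcat([a,cv2.hconcat([e,g])]))
c=cam("top");m=cv2.inRange(cv2.cvtColor(t,cv2.COLOR_RGB2HSV),(110,120,60),(130,255,255));n,l,st,cc=cv2.connectedComponentsWithStats(m)
for i in range(1,n):
    if st[i,4]>50:print(st[i],ray(c,cc[i],.088,1),ray(c,cc[i],.1,1))
E
```

```text
clock: 28.58
position: [0.6314, 0.0493, 0.2522]
ee_rot: [2.384, 2.045, 0.002]
force: [0.2, 0.3, 0.5]
width: 0.928
gripper_force: 0.0
clock: 29.45
position: [0.3752, 0.0885, 0.2701]
ee_rot: [2.385, 2.044, 0.001]
force: [0.4, 0.2, -0.4]
width: 0.926
gripper_force: 0.0
[ 44 121  15  17 190] [0.709  0.6045 0.088 ] [0.7043 0.5971 0.1   ]
[239 151  20  19 298] [0.63   0.0499 0.088 ] [0.6264 0.0493 0.1   ]
[276 155  21  20 326] [ 0.6207 -0.0512  0.088 ] [ 0.6171 -0.0506  0.1   ]
```

View pics/final.png

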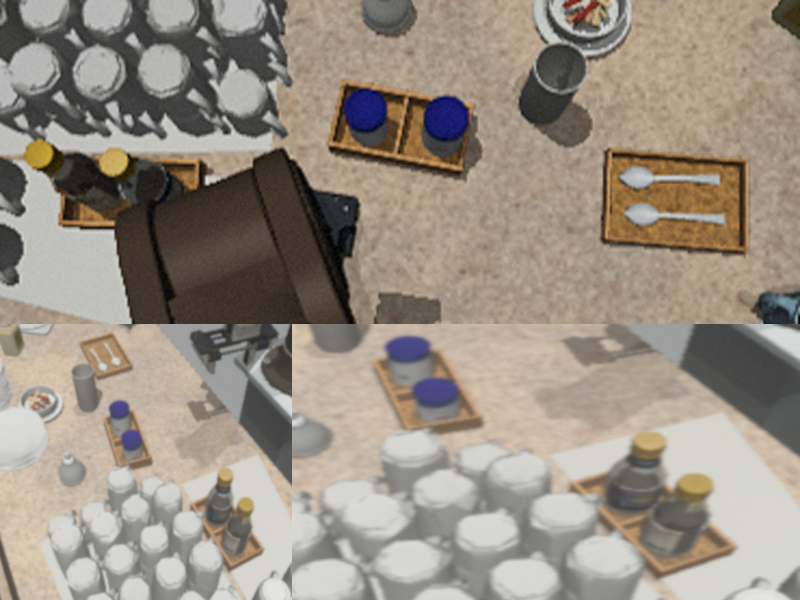

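All items look upright in their places: tins at crop (366,112) and (445,118), bottles at (40,152) and (117,162), both spoons in the tray, and the tumbler unmoved. The large tin sits almost at its tolerance limit against the end wall, so I'll re-centre it.

```bash
python3 -c "
from h import *
print('syrup cap',ray(cam('top'),(133.2,185),.209,1));print('tumbler',ray(cam('top'),(80+558*370/800,110+68*150/324),.148,1))
go(.618,-.050,.2,1.415)"
```

```text
syrup cap [0.5267 0.3145 0.209 ]
tumbler [ 0.6658 -0.1809  0.148 ]
t 29.55 pos [0.3753 0.0886 0.2698] turn first [ 0.0001 -0.0007  0.0022] then shift [-0.0992  0.2613  0.0698]
```

```bash
python3 -m pendant '[-0.05,0.04,0,0,0,0,0.09,-0.049,0.05,0,0,0,0,0.09,0,0.06,0,0,0,0,0.09,0,0.06,0,0,0,0,0.09,0,0.051,0.03,0,0,0,0.09,0,0,0.04,0,0,0,0.09,0,0,0,0,0,0,0.09,0,0,0,0,0,0,0.09]' 15
python3 - <<'E'
from h import *
s=observe();c=cam("wrist",s);im=get_image("wrist")
m=cv2.inRange(cv2.cvtColor(im,cv2.COLOR_RGB2HSV),(108,110,40),(132,255,255))
cs,_=cv2.findContours(m,cv2.RETR_EXTERNAL,cv2.CHAIN_APPROX_NONE)
for k in sorted(cs,key=cv2.contourArea)[-2:]:
    o,r=cv2.minEnclosingCircle(k);print(o,r,ray(c,o,.1,1),ray(c,o,.088,1))
go(.618,-.050,.069,1.415)
E
```

```text
clock: 30.55
position: [0.6125, -0.0414, 0.2008]
ee_rot: [2.384, 2.045, 0.001]
force: [0.3, -0.0, 0.7]
width: 0.978
gripper_force: 0.0
(256.5952453613281, 200.9761962890625) 33.14727783203125 [ 0.6191 -0.0477  0.1   ] [ 0.6188 -0.0519  0.088 ]
(254.0, 71.04729461669922) 37.16866683959961 [0.6314 0.05   0.1   ] [0.6317 0.0505 0.088 ]
t 30.6 pos [ 0.6127 -0.0414  0.2015] turn first [ 0.0022 -0.0004  0.0028] then shift [-0.0077  0.0066  0.1325]
```

```bash
python3 -m pendant '[-0.006,0.007,0.02,0,0,0,0.09,0,0,0.04,0,0,0,0.09,0,0,0.04,0,0,0,0.09,0,0,0.03,0,0,0,0.09,0,0,0,0,0,0,0.09,0,0,0,0,0,0,0.03,0,0,0,0,0,0,0.03,0,0,0,0,0,0,0.03,0,0,0,0,0,0,0.03,0,0,0,0,0,0,0.03]' 12
python3 -m pendant '[0,0,0,0,0,0,0.03,0,0,0,0,0,0,0.03,0,0,-0.003,0,0,0,0.03,0.005,0,0,0,0,0,0.03,0.004,0,0,0,0,0,0.03,0,0,0.002,0,0,0,0.03,0,0,0,0,0,0,0.03]'
```

```text
clock: 31.85
position: [0.6184, -0.0487, 0.0703]
ee_rot: [2.384, 2.044, 0.001]
force: [0.5, -0.6, 4.7]
width: 0.607
gripper_force: 12.0
clock: 32.72
position: [0.6192, -0.0397, 0.0704]
ee_rot: [-2.385, -2.045, 0.001]
force: [1.0, 0.7, -1.9]
width: 0.609
gripper_force: 12.0
```

```bash
python3 -m pendant '[0,0,0,0,0,0,0.06,0,0,0,0,0,0,0.075,0,0,0,0,0,0,0.085,0,0,0,0,0,0,0.085,0,0,-0.03,0,0,0,0.085,0,0,-0.05,0,0,0,0.085,0,0,-0.06,0,0,0,0.085,0,-0.05,-0.04,0,0,0,0.085,0,-0.06,0,0,0,0,0.085,0,-0.06,0,0,0,0,0.085]'
python3 -m pendant '[0,-0.06,0,0,0,0,0.085,0,0,0,0,0,0,0.085,0,0,0,0,0,0,0.085,0,0,0,0,0,0,0.085]'
python3 - <<'E'
from h import *
t=get_image("top");c=cam("top");m=cv2.inRange(cv2.cvtColor(t,cv2.COLOR_RGB2HSV),(110,120,60),(130,255,255));n,l,st,cc=cv2.connectedComponentsWithStats(m)
for i in range(1,n):
    if st[i,4]>50:print(st[i],ray(c,cc[i],.088,1),ray(c,cc[i],.1,1))
E
```

```text
clock: 33.98
position: [0.451, -0.0136, 0.2502]
ee_rot: [2.384, 2.044, 0.001]
force: [-0.1, -1.0, 0.6]
width: 0.927
gripper_force: 0.0
clock: 34.48
position: [0.3944, -0.0049, 0.2499]
ee_rot: [-2.385, -2.045, -0.002]
force: [0.4, 0.3, 0.0]
width: 0.924
gripper_force: 0.0
[ 44 120  15  18 191] [0.7093 0.6045 0.088 ] [0.7047 0.5971 0.1   ]
[239 151  20  19 296] [0.6301 0.0499 0.088 ] [0.6264 0.0493 0.1   ]
[273 155  21  19 323] [ 0.6215 -0.0427  0.088 ] [ 0.6179 -0.0422  0.1   ]
```

The large tin moved 8 mm inward and is now well inside its limits. The arm is clear, so I'm handing in.

```bash
python3 -c "
from cell import *
print(sign_off())"
```

```text
the job is handed in; nothing more can be done
None
```

I handed the job in at 34 s of the 104 s allowed (no verdict was returned); by the last camera checks the bottle, both tins and the spoon are in place and nothing fell, though I first brought the large tin down on the box's end wall and had to re-place it.

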